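# Click the inspection microscope's turret to the yellow objective and run the stage in

### The job

I want to inspect this drive board through the yellow-banded objective of the bench microscope. With the stage still drawn out, turn the turret by the black knob on top of the head (not by the disc or the lenses, and without crushing the knob), click by click, until the yellow objective has clicked in under the camera, at the front, and let the knob go. Then push the stage in by the plate at its front with a light touch, not gripping it, until it is fully home against its stop; leave the air can, the carton and the screwdriver where they are.

Things in the scene. Friction and masses are not known exactly. Their poses are not given: they have to be found in the camera images.
- scope: White bench video microscope, fixed. Base 300 x 190 mm, 16 mm high; column at 112 mm along its +x, top 221 mm high; flat camera head 48 mm wide, from -62 to +80 mm along x, top 186 mm high; grey focus block behind the knob from x = 78 mm, top 195 mm high. Origin on the table under the turret's vertical axis; x points from the operator's side to the column, z up.
- knob: Smooth black round knob, 36 mm diameter, 36 mm high, free on top of the head, on the turret's axis. Origin at the centre of its underside, 190 mm above the table; z up; its -x axis points to the yellow objective. It turns with the turret, endlessly, both ways. Dots on its top repeat the objectives' colours (white for black, none for blank); the dot at the black mark on the head is the one in use.
- knob_top (a point): Top centre of the knob, 226 mm above the table. Six clicks a turn, 60 degrees each: some 0.35 N m starts it out of a click, then ever less up to 30 degrees, where it tips over and is drawn into the next. It starts 2 to 4 clicks from yellow, seldom stuck half way. The smooth knob slips in a weak grip (below 20 to 30 N a side, from case to case); over 40 N a side (80 N in all) is too hard.
- nosepiece: Aluminium turret disc, 112 mm diameter, 124 to 142 mm above the table, with five steel objectives under it (25 mm diameter, 28 to 48 mm long) 36 mm from its axis. Anticlockwise from above: yellow, green, blue, blank plug, black, red band (dots on the disc too). Origin on the axis at the disc's underside; turns with the knob, its -x axis points to the yellow one. Not to be touched.
- yellow_lens (a point): Tip of the yellow-banded objective, 86 mm above the table, 36 mm from the turret's axis.
- optical_axis (a point): Point on the camera's axis, 86 mm above the table, 36 mm from the turret's axis on the operator's side (-x of scope); axes as scope. The yellow tip is here when clicked in.
- stage: Aluminium sliding stage 143 x 66 mm, top 35 mm above the table, with a green drive board (80 x 22 mm). Slides 60 mm along +x of scope with 2 N of friction; starts drawn out, at 0 to 12 mm. Near home a spring catch resists (about 10 N in all, from 7 mm to 1.5 mm before it), then comes the hard stop. Over 25 N of contact is too much: do not grip it. Origin under the board's middle; axes as scope.
- stage_centre (a point): Middle of the stage's board, 46 mm above the table; exactly under optical_axis when the stage is home.
- push_plate (a point): Middle of the top edge of the front face of the stage's upright push plate: 60 mm wide, 8 mm thick, from 35 to 73 mm above the table, black rubber pad on the face that looks to the operator (-x of scope). 98 mm from stage_centre along -x of scope.
- air_can: Blue and silver compressed-air can with a white nozzle, 57 mm diameter, 196 mm high, standing to the right of the microscope. Origin at the centre of its underside. Bystander.
- ssd_carton: White and green carton, 75 x 110 x 50 mm, lying to the left of the microscope. Origin at the centre of its underside. Bystander.
- screwdriver: Blue-handled screwdriver, 150 mm long, 26 mm thick, lying to the right of the stage. Origin at its middle, on the table. Bystander.

How it is judged:
On the way:
1. the yellow objective is clicked in under the camera, the knob let go and at rest, the stage still drawn out (35 mm or more from home) (horizontal distance between yellow_lens and optical_axis below 0.002 m and horizontal distance between stage_centre and optical_axis above 0.035 m and contact force between the fingers and knob below 0.2 N and angular speed of knob below 0.05 rad/s), for 0.2 s.
At the end, for the whole second after the job is handed in: The yellow objective is clicked in on the camera's axis (within 2 mm), the stage is home against its stop (board's middle within 2 mm of the axis), both at rest (horizontal distance between each of yellow_lens, stage_centre and optical_axis below 0.002 m and angular speed of knob below 0.05 rad/s and linear speed of stage below 0.005 m/s); the robot touches nothing.
It fails at once if the knob is squeezed with more than 40 N a side (80 N of contact in all) (contact force between the fingers and knob above 80 N).
It fails at once if the turret disc or an objective is touched (contact force between any of the fingers, the arm and nosepiece above 0.5 N).
It fails at once if the stage is pushed or gripped with more than 25 N (contact force between the fingers and stage above 25 N).
It fails at once if the stage is run in (less than 30 mm from home) while the yellow objective is not under the camera (horizontal distance between stage_centre and optical_axis below 0.03 m and horizontal distance between yellow_lens and optical_axis above 0.006 m).
It fails at once if the air can, the carton or the screwdriver is moved more than 15 mm (distance of any of air_can, ssd_carton, screwdriver from where it was at the start of the episode above 0.015 m).
It also fails if it takes over 70 s, if anything falls off the work surface, if the arm or the gripper's body presses on something with over 40 N, if the wrist force passes 120 N, or if a joint passes its speed limit or range.

### The arm

A 6-joint arm with a two-finger parallel gripper is mounted at the origin on the work surface. World frame = base frame: x ahead of the robot, y to its left, z up, the work surface at z = 0. Lengths are in m, angles in rad, forces in N, time in s.
With the tool pointing down it reaches from about 0.35 to 0.8 m from the base axis. Payload 7.3 kg.
Tool frame: the origin (TCP) lies between the finger pads; the fingertips stand 11 mm ahead of it and the grasp point (between the pads) lies 8 mm behind it; z points along the fingers, y is the line along which they close (so a half turn about z gives the same grasp; the last joint's range is limited). The gripper opens to 85 mm and grips with 20 to 120 N. Pads are 22 mm wide; open, the fingers measure 114 mm over their backs; the gripper's body (76 mm by 85 mm) begins 54 mm behind the grasp point. The pads swing forward as they close: fully open they stand 13 mm farther back than shut.
Start: joints at [1.039, 0.342, 1.524, -0, 1.275, -0.146], TCP at [0.198, 0.486, 0.242] pointing down, gripper open.
Joint ranges: [-2.53, 2.53], [-0.77, 2.02], [0.04, 2.7], [-1, 4.14], [0.28, 2.66], [-3.11, 3.11]. Speed limits (rad/s): [2.57, 2.57, 3.14, 3.14, 3.14, 3.14].

### API

Orientations are given as a rotation vector (axis times angle).
In Python, from bench import bot gives the robot as it stands.
- The arm moves only by the tool jog_arm, never from a script. Its argument "motion" is a list of rows, each an object with "grip": the closure, from -1 (fully open) to 1 (shut); "xyz": the shift along the tool's x, y, z in m, a list of three; "twist": the turn about the tool's z in degrees. A call has 1 to 12 rows; each row shifts and turns the commanded pose from where the row before left it, along the tool's axes as they then stand; what a row does not reach is not made up. A row lasts 1/10 s, in which the tool goes at most 50 mm and 8.59 degrees, less where a joint would pass 70% of its speed; a pose out of reach is approached as far as the arm can. A call with a gripper value outside its range is refused whole. The fingers move at their own pace and stop on an object; "force" is the grip in N (left out, the last holds). Time passes only in rows, so rows that do not move let the fingers close. It gives the time, the measured TCP pose, the force and the opening at its end, in the units of the state.
- bot.state(): the state, without advancing time (a new reading comes with each control period).
- bot.capture(name): name is "scene" or "side" or "wrist"; returns a dict with "frame" (480x640x3 uint8, red, green, blue), "range_z" (480x640 float32, m along the optical axis (not along the pixel's ray), 0 where there is no reading), "intrinsics" (3x3 intrinsics, pixels), "R" (3x3) and "t" (3): a world point X has camera coordinates R X + t. Camera axes: x right, y down, z forward; pixel columns grow to the right and rows downward; lengths in m; the calibration is good to about 2 mm. The wrist camera is an equidistant fisheye: a pixel r from the principal point sees the ray r / f radians off the axis. A picture is of the moment at which its call begins.
- bot.close_job(): hands the job in, once; it reports no verdict.
Trained networks look in a picture, given as the dict that the camera call returned (one of the last four; its "shot" number tells which), for a name from the list of things; names that differ only in an ending like _2 or _b are one class to them, and where a whole thing is asked for, a point or a joint stands for the part that bears it (a point fixed in the world has none). Each returns a list of dicts, best first, with "confidence" (0 to 1); they miss things now and then, are a little off and sometimes report something else, mostly with a low value. They report only what shows in the picture. A call takes as long as a camera call.
- bot.cut_out(picture, label): "pixels" (480x640 bool, what is visible of it).
- bot.landmark_of(picture, label): "location" ([x, y, z] in m, in world coordinates, good to about 4 mm: a listed point, or the origin of a listed thing).
The state is a dict: "clock": time; "q": joint angles; "dq": joint speeds; "joint_efforts": joint torques, N m; "tcp_pos": TCP position; "orientation": TCP orientation; "ft_force": force on the tool from outside, world axes, zero at the start; "wrist_torque": the same for the moment, N m; "grip_width": opening from 0.0 (shut) to 1.0 (fully open).
Only numpy, scipy, OpenCV 4.12 (cv2) and the standard library are available. Lean on these libraries where they do the work, as an engineer would, in place of code of your own. Each camera call takes 0.05 s, during which the arm holds its last target. There are 200 camera calls.

## Working session

There is one attempt and no reset: what is moved stays moved. The work goes in short steps, Python scripts to look and compute and a tool call to move; the robot and the scene stay as the last step left them, time stands still between calls to the robot, and variables do not carry over. Pictures are saved under pics/ and viewed, on a budget of 10 in all, crops included, one or two more only if the job needs it, and the job is handed in when it is done.

Besides the shell and the picture viewer there is one more tool, called after ">>>" in YAML: its name, and indented under it one key for each argument. jog_arm: Moves the arm, as the interface text tells. Its arguments: {"type":"object","properties":{"motion":{"type":"array","items":{"type":"object","properties":{"grip":{"type":"number"},"xyz":{"type":"array","items":{"type":"number"}},"twist":{"type":"number"}}}},"force":{"type":"number"}},"required":["motion"]}

```bash
mkdir -p pics; cat > h.py <<'E'
import numpy as np, cv2
from bench import bot
def save(c,name): cv2.imwrite('pics/'+name+'.png',c['frame'][:,:,::-1])
def proj(c,X):
    p=c['R']@np.array(X)+c['t']; u=c['intrinsics']@p; return u[:2]/u[2]
E
python3 - <<'E'
from h import *
s=bot.state(); print({k:np.round(v,3) for k,v in s.items()})
cs={n:bot.capture(n) for n in('scene','side')}
cv2.imwrite('pics/a.png',cv2.resize(np.vstack([cs[n]['frame'][:,:,::-1] for n in cs]),(450*1,675))[:600] if 0 else cs['scene']['frame'][:,:,::-1])
save(cs['side'],'b')
for n,c in cs.items():
    print(n,'cam pos',np.round(-c['R'].T@c['t'],3))
    for l in ['scope','knob','knob_top','nosepiece','yellow_lens','optical_axis','stage','stage_centre','push_plate','air_can','ssd_carton','screwdriver']:
        r=bot.landmark_of(c,l)
        print(l,[(np.round(x['location'],3).tolist(),round(x['confidence'],2)) for x in r[:2]])
E
```

```text
{'clock': np.float64(0.0), 'q': array([ 1.039,  0.343,  1.525,  0.   ,  1.275, -0.146]), 'dq': array([-0.   , -0.   , -0.002,  0.   ,  0.001, -0.001]), 'joint_efforts': array([ 2.0000e-03, -4.3366e+01, -2.4603e+01,  0.0000e+00,  8.0000e-03,
       -0.0000e+00]), 'tcp_pos': array([0.197, 0.486, 0.242]), 'orientation': array([-6.020e-01, -3.083e+00,  2.000e-03]), 'ft_force': array([-0.148, -0.162, -0.123]), 'wrist_torque': array([ 0.028,  0.016, -0.023]), 'grip_width': np.float64(1.001)}
scene cam pos [ 0.624 -0.644  0.757]
scope [([0.675, -0.075, -0.002], 0.63)]
knob [([0.676, -0.075, 0.193], 0.57)]
knob_top [([0.674, -0.07, 0.228], 0.72)]
nosepiece [([0.677, -0.071, 0.12], 0.83), ([0.489, -0.086, 0.069], 0.49)]
yellow_lens [([0.695, -0.1, 0.083], 0.95), ([0.674, -0.075, 0.124], 0.54)]
optical_axis [([0.636, -0.073, 0.084], 0.9), ([0.59, -0.076, 0.043], 0.74)]
stage [([0.588, -0.081, 0.027], 0.9)]
stage_centre [([0.592, -0.082, 0.04], 0.67), ([0.588, -0.082, 0.027], 0.55)]
push_plate [([0.676, -0.074, -0.004], 0.22)]
air_can [([0.675, -0.243, 0.002], 0.64), ([0.588, -0.08, 0.027], 0.49)]
ssd_carton [([0.623, 0.098, -0.001], 0.78)]
screwdriver [([0.616, 0.098, -0.002], 0.46)]
side cam pos [ 0.388 -0.509  0.783]
scope [([0.674, -0.072, 0.004], 0.59)]
knob [([0.673, -0.073, 0.188], 0.7), ([0.588, -0.079, 0.047], 0.46)]
knob_top [([0.676, -0.076, 0.228], 0.6)]
nosepiece [([0.677, -0.077, 0.125], 0.67), ([0.673, -0.069, 0.001], 0.56)]
yellow_lens [([0.691, -0.106, 0.085], 0.65), ([0.674, -0.072, 0.002], 0.17)]
optical_axis [([0.636, -0.077, 0.089], 0.94)]
stage [([0.591, -0.08, 0.028], 0.6)]
stage_centre [([0.589, -0.078, 0.045], 0.79), ([0.673, -0.071, 0.229], 0.41)]
push_plate [([0.49, -0.082, 0.078], 0.97)]
air_can [([0.672, -0.251, -0.003], 0.88)]
ssd_carton [([0.62, 0.093, 0.003], 0.96)]
screwdriver [([0.499, -0.258, 0.003], 0.72)]
```

View pics/a.png

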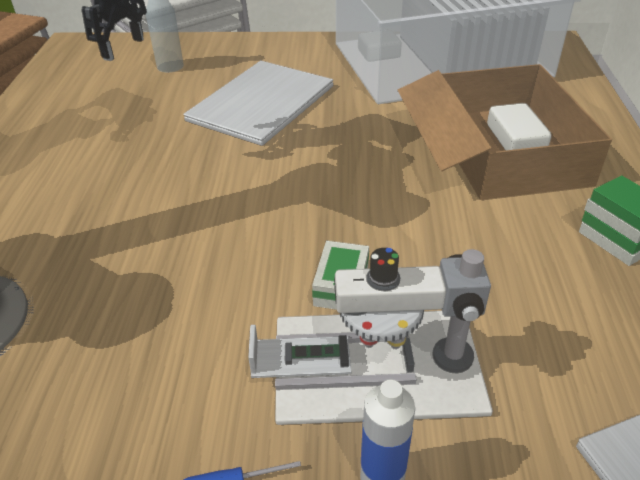

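View pics/b.png

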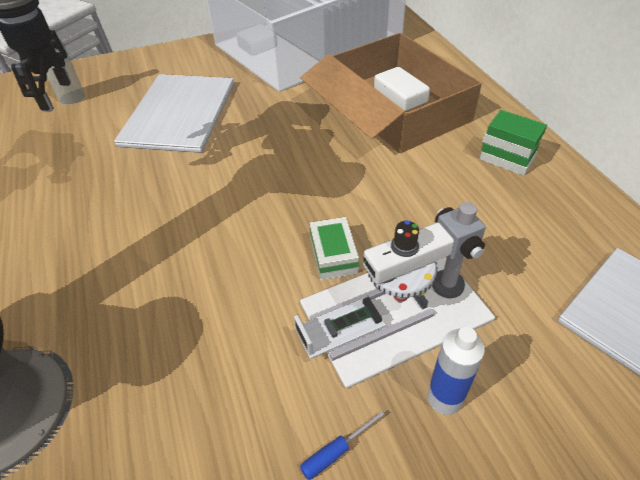

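The scene view shows the knob at about (384,268) with its white dot at the mark, so black is in use. The yellow dot is at (403,323) and the red at (368,325), both on the near side of the disc. Both views put yellow at about -60° in the scope frame, so it needs two clicks clockwise seen from above. Next I move above the knob.

>>> jog_arm:
  motion:
    - {"grip": -1,"xyz": [0,0,-0.04]}
    - {"grip": -1,"xyz": [0,0,-0.04]}
    - {"grip": -1,"xyz": [-0.041,-0.021,0]}
    - {"grip": -1,"xyz": [-0.041,-0.021,0]}
    - {"grip": -1,"xyz": [-0.041,-0.021,0]}
    - {"grip": -1,"xyz": [-0.041,-0.021,0]}
    - {"grip": -1,"xyz": [-0.041,-0.021,0]}
    - {"grip": -1,"xyz": [-0.041,-0.021,0]}
    - {"grip": -1,"xyz": [-0.041,-0.021,0]}
    - {"grip": -1,"xyz": [-0.041,-0.021,0]}
  force: 34

```text
validation failed for argument at $.mo...
```

>>> jog_arm:
  motion:
    - {"grip": -1,"xyz": [-0.041,-0.021,0]}
    - {"grip": -1,"xyz": [-0.041,-0.021,0]}
    - {"grip": -1,"xyz": [-0.041,-0.021,0]}
    - {"grip": -1,"xyz": [-0.041,-0.021,0]}
    - {"grip": -1,"xyz": [-0.041,-0.021,0]}
    - {"grip": -1,"xyz": [-0.041,-0.021,0]}
    - {"grip": -1,"xyz": [-0.041,-0.021,0]}
    - {"grip": -1,"xyz": [0,0,0]}
    - {"grip": -1,"xyz": [0,0,0]}

```text
validation failed for argument at $.mo...
```

```bash
cat >> h.py <<'E'
from scipy.spatial.transform import Rotation as Ro
def tool(s=None):
    s=s or bot.state(); return Ro.from_rotvec(s['orientation']).as_matrix(), np.array(s['tcp_pos'])
def show(X,name=''):
    R,t=tool(); print(name,'world',np.round(X,4),'in tool',np.round(R.T@(np.array(X)-t),4))
E
python3 - <<'E'
from h import *
s=bot.state(); print(s['clock'],np.round(s['q'],2),s['tcp_pos'],s['orientation'])
P=[]
for n in('wrist','scene','side'):
    c=bot.capture(n)
    if n=='wrist': save(c,'w1'); print('cam',-c['R'].T@c['t'],c['intrinsics'][0])
    for l in ['knob_top','knob','optical_axis','push_plate']:
        for x in bot.landmark_of(c,l)[:1]: show(x['location'],n+' '+l+' %.2f'%x['confidence'])
    if n!='wrist':
        m=bot.cut_out(c,'knob')
        if m:
            m=m[0]['pixels']; v,u=np.nonzero(m); z=c['range_z'][v,u]; g=z>0
            p=np.c_[u,v,np.ones(len(u))][g]@np.linalg.inv(c['intrinsics']).T*z[g][:,None]
            w=(p-c['t'])@c['R']; top=w[w[:,2]>np.percentile(w[:,2],97)-.003]
            print('top pts',len(top),top.min(0),top.max(0),top.mean(0))
E
```

```text
1.3 [ 1.04  0.34  1.52  0.    1.28 -0.15] [0.19754688 0.4864485  0.24233722] [6.02254944e-01 3.08329459e+00 2.43786366e-04]
cam [0.11922103 0.51755774 0.37467675] [371.64829954   0.         313.10009711]
wrist knob 0.62 world [ 0.4994 -0.2537  0.0014] in tool [-0.5582 -0.5722  0.2408]
scene knob_top 0.94 world [ 0.6771 -0.0709  0.2255] in tool [-0.654  -0.3359  0.0168]
scene knob 0.70 world [ 0.6775 -0.0739  0.1924] in tool [-0.6555 -0.3386  0.0499]
scene optical_axis 0.83 world [ 0.6369 -0.0733  0.0841] in tool [-0.6177 -0.3533  0.1582]
scene push_plate 0.88 world [ 0.4918 -0.0854  0.0718] in tool [-0.4878 -0.4191  0.1705]
top pts 412 [ 0.66026807 -0.091258    0.22426145] [ 0.69403412 -0.05609018  0.22905945] [ 0.67699527 -0.07389811  0.22591281]
side knob_top 0.76 world [ 0.6732 -0.072   0.228 ] in tool [-0.6509 -0.3384  0.0143]
side knob 0.67 world [ 0.6726 -0.0727  0.1883] in tool [-0.6506 -0.3392  0.054 ]
side optical_axis 0.74 world [ 0.6374 -0.0788  0.0885] in tool [-0.6202 -0.3582  0.1538]
side push_plate 0.87 world [ 0.488  -0.0843  0.0784] in tool [-0.4839 -0.4195  0.1639]
top pts 297 [ 0.65646553 -0.08983817  0.22604896] [ 0.69154583 -0.0535508   0.23044507] [ 0.67384386 -0.07203924  0.22765236]
```

View pics/w1.png

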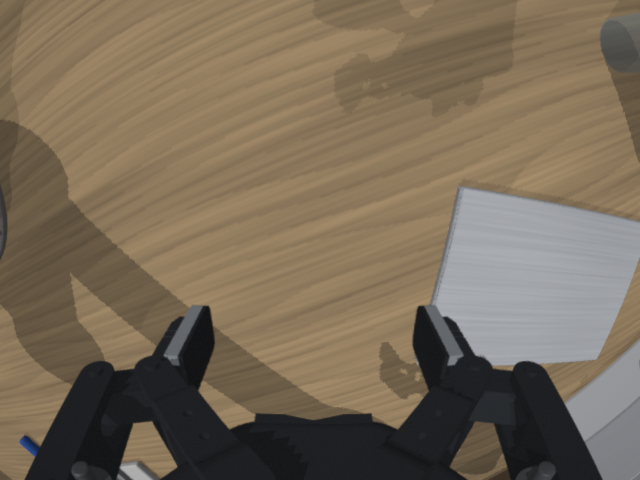

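The wrist picture shows only the table and the fingers at rest, because both move calls were refused. I'll add `twist` to every row. The knob top is at (0.6755,-0.073,0.227) from two views, which matches the height in the text.

>>> jog_arm:
  motion:
    - {"grip": -1,"xyz": [0,0,-0.04],"twist": 0}
    - {"grip": -1,"xyz": [0,0,-0.04],"twist": 0}
    - {"grip": -1,"xyz": [-0.041,-0.021,0],"twist": 0}
    - {"grip": -1,"xyz": [-0.041,-0.021,0],"twist": 0}
    - {"grip": -1,"xyz": [-0.041,-0.021,0],"twist": 0}
    - {"grip": -1,"xyz": [-0.041,-0.021,0],"twist": 0}
    - {"grip": -1,"xyz": [-0.041,-0.021,0],"twist": 0}
    - {"grip": -1,"xyz": [-0.041,-0.021,0],"twist": 0}
    - {"grip": -1,"xyz": [-0.041,-0.021,0],"twist": 0}
    - {"grip": -1,"xyz": [-0.041,-0.021,0],"twist": 0}
  force: 34

```text
clock: 3.15
tcp_pos: [0.4391, 0.2057, 0.3225]
orientation: [0.602, 3.083, 0.001]
ft_force: [0.2, 0.5, 0.7]
grip_width: 0.997
```

>>> jog_arm:
  motion:
    - {"grip": -1,"xyz": [-0.041,-0.021,0],"twist": 0}
    - {"grip": -1,"xyz": [-0.041,-0.021,0],"twist": 0}
    - {"grip": -1,"xyz": [-0.041,-0.021,0],"twist": 0}
    - {"grip": -1,"xyz": [-0.041,-0.021,0],"twist": 0}
    - {"grip": -1,"xyz": [-0.041,-0.021,0],"twist": 0}
    - {"grip": -1,"xyz": [-0.041,-0.021,0],"twist": 0}
    - {"grip": -1,"xyz": [-0.041,-0.021,0],"twist": 0}
    - {"grip": -1,"xyz": [0,0,0],"twist": 0}
    - {"grip": -1,"xyz": [0,0,0],"twist": 0}

```text
clock: 4.05
tcp_pos: [0.649, -0.0377, 0.3211]
orientation: [-0.605, -3.081, -0.001]
ft_force: [-0.4, 0.9, -0.2]
grip_width: 0.998
```

```bash
python3 - <<'E'
from h import *
s=bot.state(); print(s['clock'],np.round(s['q'],2),s['tcp_pos'],s['orientation'])
show([.6755,-.073,.227],'knob est')
c=bot.capture('wrist'); save(c,'w2')
for l in ['knob_top','knob','optical_axis','push_plate']:
    for x in bot.landmark_of(c,l)[:1]: show(x['location'],l+' %.2f'%x['confidence'])
E
```

```text
4.05 [-0.18  0.55  0.98  0.    1.61 -1.36] [ 0.64896893 -0.03770778  0.32106132] [-6.04520634e-01 -3.08088391e+00 -5.23075625e-04]
knob est world [ 0.6755 -0.073   0.227 ] in tool [-0.0381 -0.0226  0.094 ]
knob_top 0.90 world [ 0.6756 -0.0748  0.2257] in tool [-0.0398 -0.0258  0.0968]
knob 0.66 world [ 0.6729 -0.0693  0.1876] in tool [-0.0354 -0.022   0.1353]
optical_axis 0.80 world [ 0.643  -0.075   0.0834] in tool [-0.0097 -0.0387  0.2397]
push_plate 0.81 world [ 0.4919 -0.0811  0.0739] in tool [ 0.1282 -0.101   0.2491]
```

View pics/w2.png

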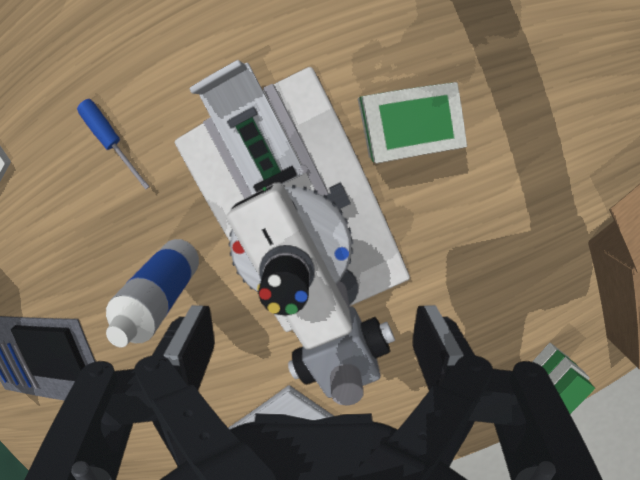

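The wrist picture shows the knob dots: white at the front mark (275,281), then red (265,294) and yellow (274,308). That confirms two clicks clockwise. I centre over the knob, descend and grip.

>>> jog_arm:
  motion:
    - {"grip": -1,"xyz": [-0.038,-0.0235,0],"twist": 0}
    - {"grip": -1,"xyz": [0,0,0.03],"twist": 0}
    - {"grip": -1,"xyz": [0,0,0.03],"twist": 0}
    - {"grip": -1,"xyz": [0,0,0.03],"twist": 0}
    - {"grip": -1,"xyz": [0,0,0.025],"twist": 0}
    - {"grip": -1,"xyz": [0,0,0],"twist": 0}
    - {"grip": -1,"xyz": [0,0,0],"twist": 0}

```text
clock: 5.0
tcp_pos: [0.6753, -0.0723, 0.2085]
orientation: [0.601, 3.083, 0.0]
ft_force: [0.2, -0.4, -0.2]
grip_width: 0.995
```

```bash
python3 - <<'E'
from h import *
show([.6755,-.0735,.227],'knob est')
c=bot.capture('side'); save(c,'s2')
E
```

```text
knob est world [ 0.6755 -0.0735  0.227 ] in tool [-0.0007 -0.0011 -0.0185]
```

View pics/s2.png

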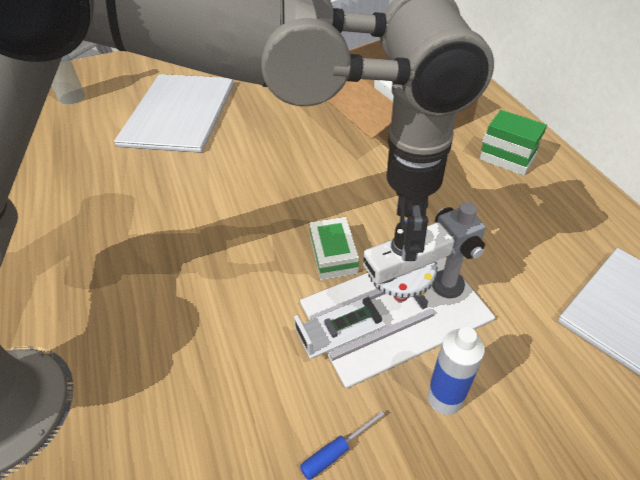

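The side view shows the fingers either side of the knob at (410,240), clear of the head and the focus block. I go 4 mm lower and close.

>>> jog_arm:
  motion:
    - {"grip": -1,"xyz": [-0.001,-0.001,0.004],"twist": 0}
    - {"grip": 1,"xyz": [0,0,0],"twist": 0}
    - {"grip": 1,"xyz": [0,0,0],"twist": 0}
    - {"grip": 1,"xyz": [0,0,0],"twist": 0}
    - {"grip": 1,"xyz": [0,0,0],"twist": 0}
    - {"grip": 1,"xyz": [0,0,0],"twist": 0}
    - {"grip": 1,"xyz": [0,0,0],"twist": 0}
    - {"grip": 1,"xyz": [0,0,0],"twist": 0}
  force: 34

```text
clock: 5.85
tcp_pos: [0.6768, -0.072, 0.2043]
orientation: [0.6, 3.081, 0.005]
ft_force: [2.1, 7.2, 2.6]
grip_width: 0.412
```

>>> jog_arm:
  motion:
    - {"grip": 1,"xyz": [0,0,0],"twist": 5}
    - {"grip": 1,"xyz": [0,0,0],"twist": 5}
    - {"grip": 1,"xyz": [0,0,0],"twist": 5}

```text
clock: 6.15
tcp_pos: [0.6766, -0.0722, 0.2043]
orientation: [1.001, 2.976, 0.005]
ft_force: [2.5, 6.2, 2.1]
grip_width: 0.411
```

```bash
python3 - <<'E'
from h import *
s=bot.state(); print(s['ft_force'],s['wrist_torque'],s['q'][5],s['orientation'],s['grip_width'])
E
```

```text
[2.49664783 6.17118113 2.09070192] [ 0.94803065 -0.35143797  0.44785293] -1.1423245007436926 [1.00126536 2.97571353 0.00499453] 0.41110033202132834
```

>>> jog_arm:
  motion:
    - {"grip": 1,"xyz": [0,0,0],"twist": 5}
    - {"grip": 1,"xyz": [0,0,0],"twist": 5}
    - {"grip": 1,"xyz": [0,0,0],"twist": 5}
    - {"grip": 1,"xyz": [0,0,0],"twist": 5}
    - {"grip": 1,"xyz": [0,0,0],"twist": 5}
    - {"grip": 1,"xyz": [0,0,0],"twist": 5}
    - {"grip": 1,"xyz": [0,0,0],"twist": 5}
    - {"grip": 1,"xyz": [0,0,0],"twist": 5}
    - {"grip": 1,"xyz": [0,0,0],"twist": 5}
    - {"grip": 1,"xyz": [0,0,0],"twist": 0}

```text
clock: 7.15
tcp_pos: [0.6761, -0.0726, 0.2043]
orientation: [-2.065, -2.367, -0.004]
ft_force: [-0.4, 6.2, 3.9]
grip_width: 0.413
```

```bash
python3 - <<'E'
from h import *
s=bot.state(); print(s['clock'],s['ft_force'],s['wrist_torque'],s['q'],s['grip_width'])
for n in('scene','side'):
    c=bot.capture(n); 
    if n=='scene': cv2.imwrite('pics/s3.png',cv2.resize(c['frame'][220:400,280:480,::-1],None,fx=3,fy=3,interpolation=2))
    for x in bot.landmark_of(c,'yellow_lens')[:1]: print(n,x)
E
```

```text
7.15 [-0.38410167  6.23724479  3.91909428] [ 0.84276131 -0.06243207 -0.00848458] [-0.22062807  0.66096693  1.09537075  0.00255294  1.38419155 -0.35743046] 0.41284198346769935
scene {'location': [0.6574, -0.1036, 0.0864], 'confidence': 0.94}
side {'location': [0.6578, -0.1074, 0.0894], 'confidence': 0.92}
```

View pics/s3.png

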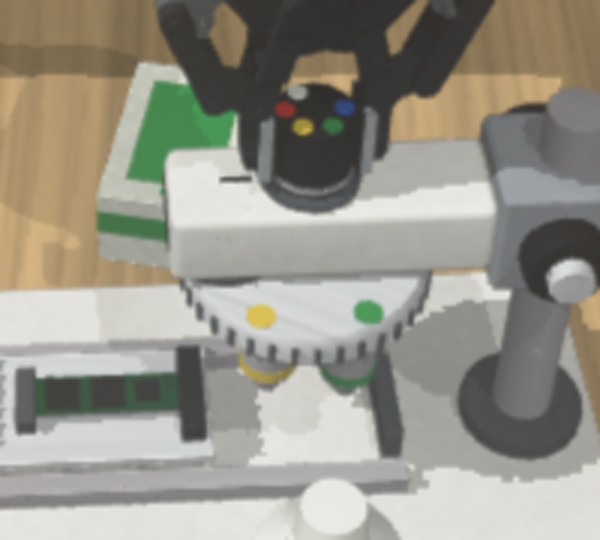

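The crop shows one click done: red is at the mark and yellow is next, at (303,127) on the knob and (261,316) on the disc. There was no slip. On to the second click.

>>> jog_arm:
  motion:
    - {"grip": 1,"xyz": [0,0,0],"twist": 5}
    - {"grip": 1,"xyz": [0,0,0],"twist": 5}
    - {"grip": 1,"xyz": [0,0,0],"twist": 5}
    - {"grip": 1,"xyz": [0,0,0],"twist": 5}
    - {"grip": 1,"xyz": [0,0,0],"twist": 5}
    - {"grip": 1,"xyz": [0,0,0],"twist": 5}
    - {"grip": 1,"xyz": [0,0,0],"twist": 5}
    - {"grip": 1,"xyz": [0,0,0],"twist": 5}
    - {"grip": 1,"xyz": [0,0,0],"twist": 5}
    - {"grip": 1,"xyz": [0,0,0],"twist": 5}
    - {"grip": 1,"xyz": [0,0,0],"twist": 5}
    - {"grip": 1,"xyz": [0,0,0],"twist": 5}

```text
clock: 8.55
tcp_pos: [0.6753, -0.0722, 0.2043]
orientation: [-2.97, -1.016, -0.001]
ft_force: [-3.7, 7.0, 5.3]
grip_width: 0.411
```

>>> jog_arm:
  motion:
    - {"grip": 1,"xyz": [0,0,0],"twist": 0}
    - {"grip": 1,"xyz": [0,0,0],"twist": 0}
    - {"grip": -1,"xyz": [0,0,0],"twist": 0}
    - {"grip": -1,"xyz": [0,0,0],"twist": 0}
    - {"grip": -1,"xyz": [0,0,0],"twist": 0}
    - {"grip": -1,"xyz": [0,0,0],"twist": 0}
    - {"grip": -1,"xyz": [0,0,0],"twist": 0}
    - {"grip": -1,"xyz": [0,0,0],"twist": 0}
    - {"grip": -1,"xyz": [0,0,-0.03],"twist": 0}
    - {"grip": -1,"xyz": [0,0,-0.03],"twist": 0}
    - {"grip": -1,"xyz": [0,0,-0.03],"twist": 0}
    - {"grip": -1,"xyz": [0,0,-0.03],"twist": 0}

```text
clock: 9.75
tcp_pos: [0.6756, -0.0742, 0.3246]
orientation: [-2.971, -1.02, -0.0]
ft_force: [1.0, -0.2, -0.3]
grip_width: 0.999
```

```bash
python3 - <<'E'
from h import *
s=bot.state(); print(s['clock'],s['tcp_pos'],np.round(s['q'],2),s['grip_width'])
for n in('scene','side'):
    c=bot.capture(n); 
    if n=='scene': cv2.imwrite('pics/s4.png',cv2.resize(c['frame'][220:400,230:480,::-1],None,fx=3,fy=3,interpolation=2))
    for l in('yellow_lens','optical_axis','stage_centre','push_plate'):
        for x in bot.landmark_of(c,l)[:1]: show(x['location'],n+l+str(x['confidence']))
E
```

```text
9.75 [ 0.67555355 -0.07423539  0.32457885] [-0.22  0.62  0.85  0.    1.67  0.69] 0.9988099175074131
sceneyellow_lens0.79 world [ 0.6373 -0.0744  0.085 ] in tool [-0.0327 -0.0262  0.2434]
sceneoptical_axis0.63 world [ 0.638  -0.075   0.0825] in tool [-0.0315 -0.0241  0.2432]
scenestage_centre0.78 world [ 0.5913 -0.0771  0.0422] in tool [-0.0687 -0.0499  0.2813]
scenepush_plate0.75 world [ 0.4912 -0.0855  0.0694] in tool [-0.1521 -0.104   0.2532]
sideyellow_lens0.62 world [ 0.6368 -0.0748  0.0868] in tool [-0.0303 -0.0225  0.2348]
sideoptical_axis0.74 world [ 0.6379 -0.0808  0.0897] in tool [-0.0332 -0.0172  0.232 ]
sidestage_centre0.67 world [ 0.588  -0.0765  0.044 ] in tool [-0.07   -0.0513  0.278 ]
sidepush_plate0.74 world [ 0.4913 -0.0833  0.0778] in tool [-0.1507 -0.1056  0.2447]
```

View pics/s4.png

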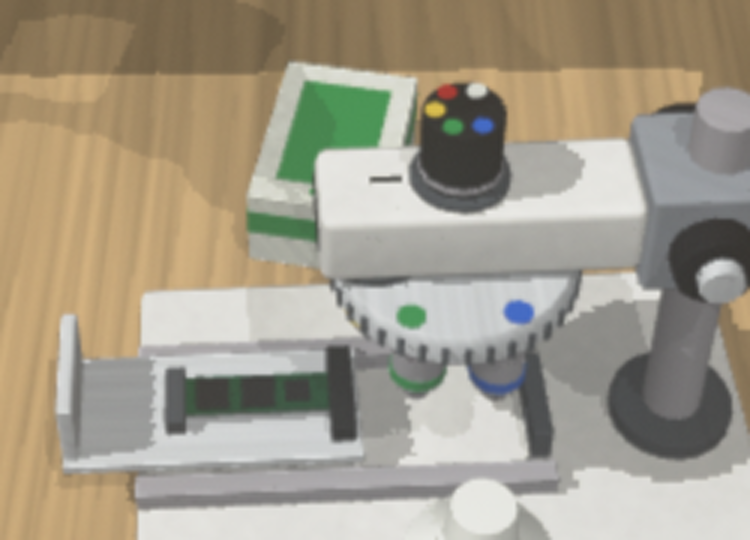

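The crop shows the yellow dot at the mark (435,110), green and blue now on the right, and the stage still out. The networks put the yellow tip on the optical axis within their error. Next I move in front of the push plate and shut the fingers, then turn the tool so that its camera faces away from the head.

>>> jog_arm:
  motion:
    - {"grip": -1,"xyz": [-0.034,-0.024,0],"twist": 0}
    - {"grip": -1,"xyz": [-0.034,-0.024,0],"twist": 0}
    - {"grip": 1,"xyz": [-0.034,-0.024,0],"twist": 0}
    - {"grip": 1,"xyz": [-0.034,-0.024,0],"twist": 0}
    - {"grip": 1,"xyz": [-0.034,-0.024,0],"twist": 0}
    - {"grip": 1,"xyz": [-0.034,-0.024,0],"twist": 0}
    - {"grip": 1,"xyz": [0,0,0],"twist": -8.5}
    - {"grip": 1,"xyz": [0,0,0],"twist": -8.5}
    - {"grip": 1,"xyz": [0,0,0],"twist": -8.5}
    - {"grip": 1,"xyz": [0,0,0],"twist": -8.5}
    - {"grip": 1,"xyz": [0,0,0],"twist": -8.5}
  force: 20

```text
clock: 11.35
tcp_pos: [0.4261, -0.0858, 0.3231]
orientation: [-2.393, -2.035, 0.0]
ft_force: [0.4, -0.1, 0.1]
grip_width: -0.0
```

>>> jog_arm:
  motion:
    - {"grip": 1,"xyz": [0,0,0],"twist": -8.5}
    - {"grip": 1,"xyz": [0,0,0],"twist": -8.5}
    - {"grip": 1,"xyz": [0,0,0],"twist": -8.5}
    - {"grip": 1,"xyz": [0,0,0],"twist": -8.5}
    - {"grip": 1,"xyz": [0,0,0],"twist": -8.5}
    - {"grip": 1,"xyz": [0,0,0],"twist": -8.5}
    - {"grip": 1,"xyz": [0,0,0],"twist": -8.5}
    - {"grip": 1,"xyz": [0,0,0],"twist": -8.5}
    - {"grip": 1,"xyz": [0,0,0],"twist": -8.5}
    - {"grip": 1,"xyz": [0,0,0],"twist": -8.5}
    - {"grip": 1,"xyz": [0,0,0],"twist": -8.5}
    - {"grip": 1,"xyz": [0,0,0],"twist": -8.5}

```text
clock: 12.55
tcp_pos: [0.4261, -0.0858, 0.323]
orientation: [0.075, -3.14, -0.0]
ft_force: [0.7, -0.4, 0.6]
grip_width: -0.001
```

```bash
python3 - <<'E'
from h import *
s=bot.state(); R,t=tool(); print(s['clock'],s['tcp_pos'],np.round(s['q'],2),s['grip_width'],'x yaw',np.degrees(np.arctan2(R[1,0],R[0,0])))
show([.491,-.084,.073],'plate est')
c=bot.capture('wrist')
for l in('push_plate','stage_centre'):
    for x in bot.landmark_of(c,l)[:1]: show(x['location'],l+str(x['confidence']))
E
```

```text
12.55 [ 0.42613303 -0.08580394  0.32304023] [-0.38  0.12  1.6   0.    1.43 -1.99] -0.0010564975867658288 x yaw -177.25253666294302
plate est world [ 0.491 -0.084  0.073] in tool [-0.065  -0.0014  0.25  ]
push_plate0.82 world [ 0.4923 -0.0825  0.073 ] in tool [-0.0664  0.0004  0.25  ]
stage_centre0.53 world [6.25e-01 9.72e-02 1.00e-04] in tool [-0.2059  0.1751  0.323 ]
```

>>> jog_arm:
  motion:
    - {"grip": 1,"xyz": [0,0,0.044],"twist": 0}
    - {"grip": 1,"xyz": [0,0,0.044],"twist": 0}
    - {"grip": 1,"xyz": [0,0,0.044],"twist": 0}
    - {"grip": 1,"xyz": [0,0,0.044],"twist": 0}
    - {"grip": 1,"xyz": [0,0,0.044],"twist": 0}
    - {"grip": 1,"xyz": [0,0,0.041],"twist": 0}
    - {"grip": 1,"xyz": [-0.015,0,0],"twist": 0}
    - {"grip": 1,"xyz": [-0.01,0,0],"twist": 0}
    - {"grip": 1,"xyz": [-0.01,0,0],"twist": 0}
    - {"grip": 1,"xyz": [0,0,0],"twist": 0}

```text
clock: 13.7
tcp_pos: [0.4633, -0.0848, 0.0632]
orientation: [-0.064, 3.138, -0.002]
ft_force: [0.9, 1.1, -0.8]
grip_width: 0.001
```

```bash
python3 - <<'E'
from h import *
s=bot.state(); print(s['clock'],s['ft_force'],np.round(s['q'],2))
c=bot.capture('side'); cv2.imwrite('pics/s5.png',cv2.resize(c['frame'][200:400,240:510,::-1],None,fx=2.5,fy=2.5,interpolation=2))
E
```

```text
13.7 [ 0.87615705  1.08307555 -0.75813194] [-0.34  0.48  1.9   0.    0.76 -1.96]
```

View pics/s5.png

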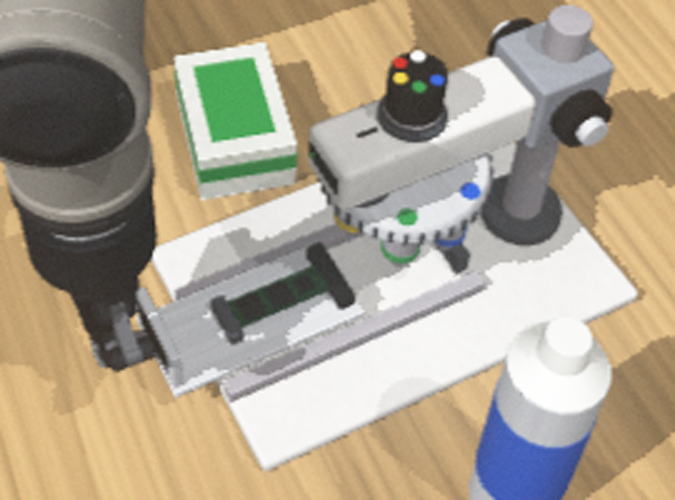

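The crop shows the shut fingers just in front of the pad at (145,330), centred on it. I push slowly and watch the force.

>>> jog_arm:
  motion:
    - {"grip": 1,"xyz": [-0.003,0,0],"twist": 0}
    - {"grip": 1,"xyz": [-0.003,0,0],"twist": 0}
    - {"grip": 1,"xyz": [-0.003,0,0],"twist": 0}
    - {"grip": 1,"xyz": [-0.003,0,0],"twist": 0}
    - {"grip": 1,"xyz": [-0.003,0,0],"twist": 0}
    - {"grip": 1,"xyz": [-0.003,0,0],"twist": 0}
    - {"grip": 1,"xyz": [-0.003,0,0],"twist": 0}
    - {"grip": 1,"xyz": [-0.003,0,0],"twist": 0}
    - {"grip": 1,"xyz": [-0.003,0,0],"twist": 0}
    - {"grip": 1,"xyz": [-0.003,0,0],"twist": 0}
    - {"grip": 1,"xyz": [-0.003,0,0],"twist": 0}

```text
clock: 14.85
tcp_pos: [0.4942, -0.0828, 0.0622]
orientation: [0.066, -3.14, -0.001]
ft_force: [-1.5, 0.8, 0.4]
grip_width: 0.001
```

```bash
python3 - <<'E'
from h import *
s=bot.state(); print(s['clock'],s['ft_force'],s['tcp_pos'])
for n in('scene','side'):
    c=bot.capture(n)
    for l in('optical_axis','stage_centre','push_plate','yellow_lens'):
        for x in bot.landmark_of(c,l)[:1]: show(x['location'],n+l+str(x['confidence']))
E
```

```text
14.85 [-1.54451502  0.7643685   0.35079856] [ 0.49421518 -0.08281394  0.06215032]
sceneoptical_axis0.86 world [ 0.6361 -0.0731  0.0832] in tool [-0.1416  0.004  -0.0208]
scenestage_centre0.65 world [ 0.6356 -0.0727  0.0828] in tool [-0.1412  0.0045 -0.0204]
scenepush_plate0.81 world [ 0.5053 -0.0858  0.0719] in tool [-0.0105 -0.0031 -0.0095]
sceneyellow_lens0.76 world [ 0.6369 -0.0744  0.0858] in tool [-0.1426  0.0028 -0.0233]
sideoptical_axis0.74 world [ 0.6353 -0.0814  0.0903] in tool [-0.1408 -0.0041 -0.0278]
sidestage_centre0.77 world [ 0.6054 -0.0774  0.0423] in tool [-0.1112  0.0011  0.0201]
sidepush_plate0.74 world [ 0.5045 -0.0823  0.0735] in tool [-0.0102  0.0004 -0.0111]
sideyellow_lens0.75 world [ 0.6364 -0.0764  0.0858] in tool [-0.1423  0.0008 -0.0234]
```

>>> jog_arm:
  motion:
    - {"grip": 1,"xyz": [-0.003,0,0],"twist": 0}
    - {"grip": 1,"xyz": [-0.003,0,0],"twist": 0}
    - {"grip": 1,"xyz": [-0.003,0,0],"twist": 0}
    - {"grip": 1,"xyz": [-0.003,0,0],"twist": 0}
    - {"grip": 1,"xyz": [-0.003,0,0],"twist": 0}
    - {"grip": 1,"xyz": [-0.003,0,0],"twist": 0}
    - {"grip": 1,"xyz": [-0.003,0,0],"twist": 0}
    - {"grip": 1,"xyz": [-0.003,0,0],"twist": 0}
    - {"grip": 1,"xyz": [-0.001,0,0],"twist": 0}
    - {"grip": 1,"xyz": [0,0,0],"twist": 0}

```text
clock: 16.35
tcp_pos: [0.5196, -0.0821, 0.0623]
orientation: [-0.066, 3.14, -0.0]
ft_force: [-0.9, -0.9, -0.5]
grip_width: 0.002
```

>>> jog_arm:
  motion:
    - {"grip": 1,"xyz": [-0.001,0,0],"twist": 0}
    - {"grip": 1,"xyz": [-0.001,0,0],"twist": 0}
    - {"grip": 1,"xyz": [-0.001,0,0],"twist": 0}
    - {"grip": 1,"xyz": [0,0,0],"twist": 0}

```text
clock: 16.75
tcp_pos: [0.5224, -0.0819, 0.0623]
orientation: [-0.066, 3.141, -0.0]
ft_force: [-1.5, -0.3, -0.2]
grip_width: -0.0
```

>>> jog_arm:
  motion:
    - {"grip": 1,"xyz": [-0.001,0,0],"twist": 0}
    - {"grip": 1,"xyz": [-0.001,0,0],"twist": 0}
    - {"grip": 1,"xyz": [0,0,0],"twist": 0}

```text
clock: 17.05
tcp_pos: [0.5244, -0.0818, 0.0623]
orientation: [-0.066, 3.141, -0.0]
ft_force: [-0.5, 0.1, -0.1]
grip_width: 0.001
```

>>> jog_arm:
  motion:
    - {"grip": 1,"xyz": [-0.001,0,0],"twist": 0}
    - {"grip": 1,"xyz": [-0.001,0,0],"twist": 0}
    - {"grip": 1,"xyz": [0,0,0],"twist": 0}

```text
clock: 17.35
tcp_pos: [0.5257, -0.0817, 0.0623]
orientation: [0.066, -3.14, -0.0]
ft_force: [-5.5, -0.8, 3.4]
grip_width: 0.003
```

>>> jog_arm:
  motion:
    - {"grip": 1,"xyz": [-0.001,0,0],"twist": 0}
    - {"grip": 1,"xyz": [0,0,0],"twist": 0}

```text
clock: 17.55
tcp_pos: [0.5262, -0.0816, 0.0622]
orientation: [0.066, -3.139, -0.001]
ft_force: [-6.6, -1.8, 4.8]
grip_width: -0.002
```

>>> jog_arm:
  motion:
    - {"grip": 1,"xyz": [-0.001,0,0],"twist": 0}
    - {"grip": 1,"xyz": [0,0,0],"twist": 0}

```text
clock: 17.75
tcp_pos: [0.5269, -0.0816, 0.0622]
orientation: [0.066, -3.138, -0.001]
ft_force: [-8.9, -0.4, 5.6]
grip_width: 0.002
```

>>> jog_arm:
  motion:
    - {"grip": 1,"xyz": [-0.001,0,0],"twist": 0}
    - {"grip": 1,"xyz": [0,0,0],"twist": 0}

```text
clock: 17.95
tcp_pos: [0.5276, -0.0815, 0.0622]
orientation: [0.066, -3.137, -0.001]
ft_force: [-9.0, -0.7, 5.4]
grip_width: -0.002
```

>>> jog_arm:
  motion:
    - {"grip": 1,"xyz": [-0.0005,0,0],"twist": 0}
    - {"grip": 1,"xyz": [0,0,0],"twist": 0}

```text
clock: 18.15
tcp_pos: [0.5281, -0.0815, 0.0623]
orientation: [0.066, -3.137, -0.001]
ft_force: [-8.8, -0.5, 6.8]
grip_width: 0.003
```

>>> jog_arm:
  motion:
    - {"grip": 1,"xyz": [-0.001,0,0],"twist": 0}
    - {"grip": 1,"xyz": [0,0,0],"twist": 0}

```text
clock: 18.35
tcp_pos: [0.5307, -0.0814, 0.0623]
orientation: [-0.065, 3.141, 0.0]
ft_force: [-0.1, -0.6, 0.0]
grip_width: 0.001
```

>>> jog_arm:
  motion:
    - {"grip": 1,"xyz": [-0.0005,0,0],"twist": 0}
    - {"grip": 1,"xyz": [0,0,0],"twist": 0}

```text
clock: 18.55
tcp_pos: [0.5315, -0.0815, 0.0623]
orientation: [-0.066, 3.14, -0.0]
ft_force: [-2.1, 0.2, 1.7]
grip_width: 0.002
```

>>> jog_arm:
  motion:
    - {"grip": 1,"xyz": [-0.0005,0,0],"twist": 0}
    - {"grip": 1,"xyz": [0,0,0],"twist": 0}

```text
clock: 18.75
tcp_pos: [0.5315, -0.0815, 0.0623]
orientation: [0.066, -3.14, -0.0]
ft_force: [-4.8, -1.2, 2.9]
grip_width: -0.0
```

>>> jog_arm:
  motion:
    - {"grip": 1,"xyz": [-0.0005,0,0],"twist": 0}
    - {"grip": 1,"xyz": [0,0,0],"twist": 0}

```text
clock: 18.95
tcp_pos: [0.5315, -0.0814, 0.0623]
orientation: [0.066, -3.139, -0.0]
ft_force: [-5.7, 0.3, 4.4]
grip_width: 0.001
```

The catch has let go: the force dropped to about 0 and then rose while the position stayed at 0.5315. The stage is on its stop, so I back off.

>>> jog_arm:
  motion:
    - {"grip": 1,"xyz": [0.005,0,0],"twist": 0}
    - {"grip": 1,"xyz": [0.02,0,0],"twist": 0}
    - {"grip": 1,"xyz": [0.03,0,0],"twist": 0}
    - {"grip": 1,"xyz": [0.03,0,-0.02],"twist": 0}
    - {"grip": 1,"xyz": [0,0,-0.04],"twist": 0}
    - {"grip": 1,"xyz": [0,0,-0.04],"twist": 0}
    - {"grip": 1,"xyz": [0,0,-0.04],"twist": 0}
    - {"grip": 1,"xyz": [0,0,0],"twist": 0}
    - {"grip": 1,"xyz": [0,0,0],"twist": 0}

```text
clock: 19.85
tcp_pos: [0.4479, -0.0851, 0.2029]
orientation: [-0.066, 3.138, -0.001]
ft_force: [-0.3, -0.1, -0.8]
grip_width: 0.001
```

```bash
python3 - <<'E'
from h import *
s=bot.state(); print(s['clock'],s['ft_force'],s['tcp_pos'])
for n in('scene','side'):
    c=bot.capture(n)
    if n=='side': save(c,'s6')
    for l in('optical_axis','stage_centre','push_plate','yellow_lens','air_can','ssd_carton','screwdriver'):
        for x in bot.landmark_of(c,l)[:1]: print(n,l,x)
E
```

```text
19.85 [-0.27693827 -0.10151142 -0.80527757] [ 0.44791322 -0.08511109  0.20293906]
scene stage_centre {'location': [0.6425, -0.0745, 0.0441], 'confidence': 0.76}
scene push_plate {'location': [0.541, -0.0833, 0.0707], 'confidence': 0.66}
scene yellow_lens {'location': [0.6361, -0.0754, 0.0875], 'confidence': 0.76}
scene air_can {'location': [0.6747, -0.2459, 0.0009], 'confidence': 0.73}
scene ssd_carton {'location': [0.6207, 0.0969, 0.0001], 'confidence': 0.73}
scene screwdriver {'location': [0.6412, -0.0773, 0.0264], 'confidence': 0.65}
side optical_axis {'location': [0.6397, -0.0787, 0.0911], 'confidence': 0.61}
side stage_centre {'location': [0.6394, -0.0727, 0.0436], 'confidence': 0.84}
side push_plate {'location': [0.54, -0.0804, 0.0777], 'confidence': 0.77}
side yellow_lens {'location': [0.6389, -0.0763, 0.0869], 'confidence': 0.61}
side ssd_carton {'location': [0.6218, 0.0916, 0.0037], 'confidence': 0.74}
side screwdriver {'location': [0.496, -0.257, 0.0028], 'confidence': 0.84}
```

View pics/s6.png

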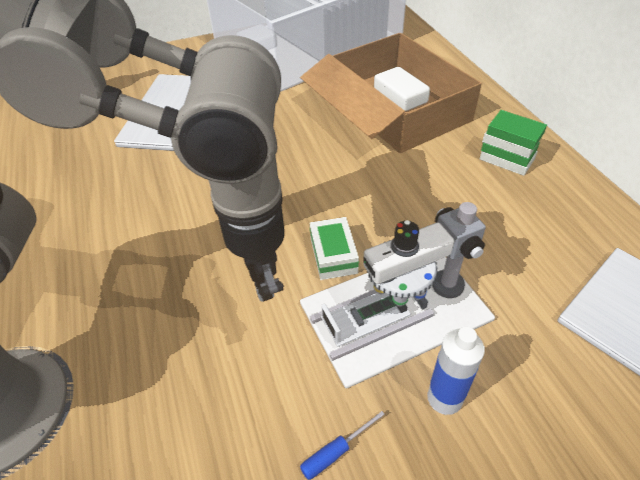

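The picture shows the stage home with its push plate at (330,322), the yellow dot at the mark, the bystanders in place and the arm clear. I hand the job in.

```bash
python3 -c "
from bench import bot; print(bot.close_job())"
```

```text
the job is handed in; nothing more can be done
None
```

The yellow objective is clicked in under the camera and the stage is home against its stop. I handed the job in at about 20 s of the 70 s, and no verdict was reported.

**What I did:** I gripped the knob at 34 N and turned it two clicks clockwise seen from above. I checked it by camera after each click and saw no slip. I then let the knob go with the stage still about 47 mm out. With shut fingers I pushed the stage in by its plate. The catch gave about 9 N along the push (about 11 N in all), then the force fell to near zero. It rose again to about 7 N with no further movement, which I took as the hard stop.

**Last checks:**
- **Alignment:** The yellow tip, the board's middle and the optical axis agree within the roughly 4 mm network error. In the side view they lie at x = 0.639, 0.639 and 0.640 m. The scene view put the yellow tip and the board's middle about 6 mm apart in x (0.636 and 0.643 m), and did not report the optical axis. The 2 mm tolerance is therefore not directly confirmed; it rests on the click and the stop.
- **Yellow dot:** It is at the mark on the head.
- **Bystanders:** The can, carton and screwdriver are where they were. One scene-view report for the screwdriver (on the stage) was clearly false; the side view placed it unmoved.
- **Arm:** It is clear of everything, with a wrist force below 1 N.

My first two move calls were refused because rows lacked `twist`, so nothing moved on those.

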